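# Stow the fallen jar, shut the bin and snap its seesaw catch

## Robot

A 6-joint arm with a two-finger parallel gripper is mounted at the origin on the work surface. World frame = base frame: x ahead of the robot, y to its left, z up, the work surface at z = 0. Lengths are in mm, angles in rad, forces in N, time in s.
With the tool pointing down it reaches from about 300 to 775 mm from the base axis. Payload 14.6 kg.
Tool frame: the origin (TCP) lies at the very end of the fingers, on their centre line; the grasp point (between the pads) lies 19 mm behind it; z points along the fingers, y is the line along which they close (so a half turn about z gives the same grasp; the last joint's range is limited). The gripper opens to 94 mm and grips with 3 to 60 N. Pads are 16 mm wide; open, the fingers measure 119 mm over their backs; the gripper's body (75 mm by 177 mm) begins 78 mm behind the grasp point.
Start: joints at [1.137, 0.3, 1.521, -0, 1.321, -0.067], TCP at [197.243, 513.404, 184.946] pointing down, gripper open.
Joint ranges: [-3.03, 3.03], [-0.79, 2.21], [0.23, 2.52], [-1.04, 4.18], [0, 3.07], [-2.55, 2.55]. Speed limits (rad/s): [2.22, 2.22, 2.57, 3.14, 3.14, 3.14].

## Interface

Orientations are given as [roll, pitch, yaw] about the fixed x, y, z axes, in that order (R = Rz(yaw) Ry(pitch) Rx(roll)).
In Python, from cell import manip, eyes, ticket gives the robot as it stands. The module is installed in compiled form; this text tells all that it offers.
- The arm moves only by the tool arm_command, never from a script. Its argument "plan" is a list of rows, each a list of 5 numbers: the opening, from -1 (shut) to 1 (fully open), then the shift along the tool's x, y, z in m, then the turn about the tool's z in rad. In form: [[jaw, dx, dy, dz, roll], ...]. A call has 1 to 20 rows; each row shifts and turns the commanded pose from where the row before left it, along the tool's axes as they then stand; what a row does not reach is not made up. A row lasts 1/8 s, in which the tool goes at most 62.5 mm and 10.7 degrees, less where a joint would pass 70% of its speed; a pose out of reach is approached as far as the arm can. A call is refused whole if a number of a shift passes 0.0625 or a number of a turn 0.188, either way. A call with a gripper value outside its range is refused whole. The fingers move at their own pace and stop on an object; "newtons" is the grip in N (left out, the last holds). Time passes only in rows, so rows that do not move let the fingers close. It gives the time, the measured TCP pose, the force, the opening and the grip force at its end, in the units of the state.
- manip.read_state(): the state, without advancing time (a new reading comes with each control period).
- eyes.camera(name): name is "side" or "top"; returns a dict with "img" (400x640x3 uint8, blue, green, red), "z_map" (400x640 float32, mm along the optical axis (not along the pixel's ray), 0 where there is no reading), "fx", "fy", "cx", "cy" (pixels), "eye" and "orientation" of the camera in the world. Camera axes: x right, y down, z forward; pixel columns grow to the right and rows downward; lengths in mm; the calibration is good to about 2 mm. A picture is of the moment at which its call begins.
- ticket.sign_off(): hands the job in; it is judged then, once.
The state is a dict: "clock": time; "joints": joint angles; "qd": joint speeds; "effort": joint torques, N m; "eef_pos": TCP position; "eef_rot": TCP orientation; "wrist_force": force on the tool from outside, world axes, zero at the start; "moment": the same for the moment, N m; "finger_gap": finger opening in mm; "finger_force": force on a finger pad.
Only numpy, scipy, OpenCV 4.12 (cv2) and the standard library are available. Lean on these libraries where they do the work, as an engineer would, in place of code of your own. Each camera call takes 0.05 s, during which the arm holds its last target. There are 200 camera calls.

## Task

Get the pull-out ready for the road: stand the fallen square amber jar upright in the empty end of the frosted bin, lowering it in rather than dropping it. Then swing the bin's lid past upright so that it falls shut, and push the red seesaw catch over its centre so that it snaps onto the lid. Leave the other jars, the blue cup and the funnel where they are.

Things in the scene. Friction and masses are not known exactly. Their poses are not given: they have to be found in the camera images.
- jar: The fallen jar, about 0.3 kg: square amber glass body 54 x 54 x 86 mm, 5 mm neck, round steel twist cap 49 mm across, 17 mm deep; 108 mm long in all. Lies on a flat side on the shelf board (board top 12 mm above the work surface), cap within about 1 rad of towards the robot. Origin on its axis at mid-length, 54 mm from either end; x axis from base to cap, y and z normal to the flat sides.
- jar_in_bin: A second, identical jar (same frame, x axis up) already standing in the bin near its +y end wall; it fills the bin beyond about y = +38 mm. To be left standing there.
- bin: Slim frosted plastic bin, fixed to the shelf, open at the top: outside 80 mm (its x) by 196 mm (its y) by 118 mm high, walls and floor 3 mm, inside 74 x 190 x 115 mm deep. Origin at the centre of its underside, z up. Its -x long side, with the red catch, is turned to the robot; its +x long rim carries the lid hinge.
- gap (a point): Middle of the empty end of the bin, on the bin's inside floor (bin x = 0, y = -28 mm, z = 3 mm). The jar standing here has about 39 mm free on either side along bin y (to the second jar and to the end wall) and 10 mm along bin x; its cap top is then 7 mm below the rim.
- lid (a joint): Bin lid, frosted plate 84 x 198 x 5 mm, about 0.16 kg, hinged along the bin's +x top rim (line along bin y at x = +40, z = 118 mm). 0 rad = shut on the rim, 1.57 upright, 2.0 leaning back on its stop away from the robot (about there at the start). Past upright on the closing side it falls shut of its own weight; on the other side it falls back open.
- lid_edge (a point): Middle of the lid's free long edge, 84 mm from the hinge line (about 195 mm above the bin's underside while the lid is open).
- catch (a joint): Red seesaw catch, a V-shaped rocker 52 mm wide on the outside of the bin's -x wall, pivot along bin y at x = -56, z = 88 mm. 0 rad = open, upper arm leaning 0.70 rad out from the bin; 0.70 = locked, upper arm upright, its hook over the shut lid. A spring throws it away from its centre (0.35 rad) either way: push the upper arm to the bin, 5 to 8 N at first, fading at the centre, then it snaps over.
- catch_tab (a point): Top end of the catch's upper arm (a 4 mm plate reaching 62 mm from the pivot), middle of its width. Open: bin x = -96 mm, 135 mm above the bin's underside. Locked: bin x = -56 mm, 150 mm above the underside.
- tall_jar: Bystander: tall round amber jar with steel cap, 66 mm across, 140 mm high, standing; origin at the centre of its underside.
- cup: Bystander: blue enamel measuring cup, 74 mm across the rim, 75 mm high, ear handle reaching 64 mm from the axis on its +y side; origin at the centre of its underside.
- funnel: Bystander: stainless steel funnel lying on its side, 90 mm across the mouth, 110 mm long; origin on its axis 60 mm from the spout end, 50 mm from the mouth, 26 mm above the shelf board.

How it is judged (in metres and radians):
On the way, in this order (a step that is already met when the one before it is completed fails the run):
1. the fallen jar stands upright on the floor of the bin, let go (angle between jar's own x axis and vertical below 0.12 rad and x of jar in the frame of bin between -0.03 and 0.03 m and y of jar in the frame of bin between -0.09 and 0.03 m and z of jar in the frame of bin between 0.05 and 0.064 m and contact force between the fingers and jar below 0.1 N), for 0.2 s.
2. the lid has fallen shut (value of joint lid below 0.05 rad), for 0.1 s.
3. the catch has snapped over onto the shut lid (value of joint catch above 0.62 rad and value of joint lid below 0.05 rad), for 0.2 s.
At the end, for the whole second after the job is handed in: The jar stands upright (within 0.12 rad) on the bin's floor in the empty end, at rest; the lid is shut (below 0.05 rad); the catch is locked (above 0.62 rad); the second jar still stands in its end, and it, the tall jar, the cup and the funnel are within 30 mm of where they were (all of step 3 and angle between each of jar, jar_in_bin's own x axis and vertical below 0.12 rad and x of jar in the frame of bin between -0.03 and 0.03 m and y of jar in the frame of bin between -0.09 and 0.03 m and z of jar in the frame of bin between 0.05 and 0.064 m and linear speed of jar below 0.02 m/s and distance of each of jar_in_bin, tall_jar, cup, funnel from where it was at the start of the episode below 0.03 m); the robot touches nothing.
It fails at once if the fallen jar is dropped into the bin (moves faster than 0.5 m/s inside it) (x of jar in the frame of bin between -0.04 and 0.04 m and y of jar in the frame of bin between -0.1 and 0.1 m and z of jar in the frame of bin below 0.15 m and linear speed of jar above 0.5 m/s).
It fails at once if a bystander is shoved more than 30 mm or knocked over (distance of any of tall_jar, cup, funnel, jar_in_bin from where it was at the start of the episode above 0.03 m or angle between any of tall_jar, cup's own z axis and vertical above 0.4 rad).
It also fails if it takes over 72 s, if anything falls off the work surface, if the arm or the gripper's body presses on something with over 40 N, if the wrist force passes 120 N, or if a joint passes its speed limit or range.

## Working session

There is one attempt and no reset: what is moved stays moved. The work goes in short steps, Python scripts to look and compute and a tool call to move; the robot and the scene stay as the last step left them, time stands still between calls to the robot, and variables do not carry over. Pictures are saved under pics/ and viewed, at most 10 in all, crops included, and the job is handed in when it is done.

Besides the shell and the picture viewer there is one more tool, called after "Emit:" as name([rows], argument=value, ...), one row to a line, values as JSON. arm_command: Moves the arm, as the interface text tells. Its arguments: {"type":"object","properties":{"plan":{"type":"array"},"newtons":{"type":"number"}},"required":["plan"]}

```bash
mkdir -p pics; cat > h.py <<'E'
from cell import manip, eyes, ticket
import numpy as np, cv2
from scipy.spatial.transform import Rotation as R
def snap(n):
    d=eyes.camera(n); return d
def cloud(d):
    z=d["z_map"]; v,u=np.mgrid[0:z.shape[0],0:z.shape[1]]
    p=np.stack([(u-d["cx"])/d["fx"]*z,(v-d["cy"])/d["fy"]*z,z],-1)
    o=np.array(d["orientation"],float)
    M=o if o.shape==(3,3) else R.from_euler('xyz',o).as_matrix()
    return p@M.T+np.array(d["eye"])
E
python3 - <<'E'
from h import *
for n in("side","top"):
    d=snap(n); cv2.imwrite(f"pics/{n}0.png",d["img"]); np.save(f"{n}0.npy",cloud(d)*(d["z_map"]>0)[...,None])
    print(n,d["eye"],d["orientation"],d["fx"],d["cx"],d["cy"])
print(manip.read_state())
E
```

```text
side [ 117.39780747 -597.60779091  616.92026465] [-2.20466503  0.01853636 -0.67730731] 415.5238334939774 312.4112214544539 195.78784160012967
top [ 474.25593711  -36.90742537 1391.10431168] [-3.08924748e+00  6.82638227e-05 -1.58449089e+00] 493.6932740081226 321.44262419725686 201.01244966960027
{'clock': 0.1, 'joints': array([ 1.13740593e+00,  3.00353704e-01,  1.52149324e+00,  3.33234331e-06,
        1.32069657e+00, -6.65945781e-02]), 'qd': array([ 0.00140824, -0.00182316, -0.00196606, -0.00246167, -0.00160893,
       -0.00118106]), 'effort': array([ 1.92056441e-04, -5.32640469e+01, -3.53280544e+01,  7.08972942e-02,
        2.35706067e-02, -7.70133192e-05]), 'eef_pos': array([197.1413177 , 513.19420606, 184.48789517]), 'eef_rot': array([-3.14064411e+00, -6.64961166e-05,  2.77479598e+00]), 'wrist_force': array([-0.6476196 , -0.05191186, -0.32750773]), 'moment': array([-0.00731469, -0.05119133,  0.00972691]), 'finger_force': 0.0, 'finger_gap': 93.96131656086261}
```

View pics/side0.png

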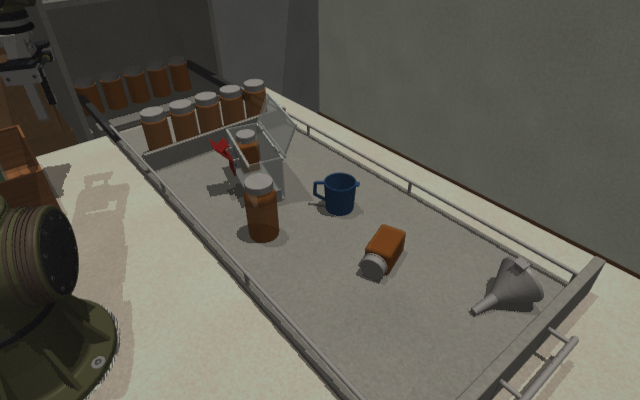

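View pics/top0.png

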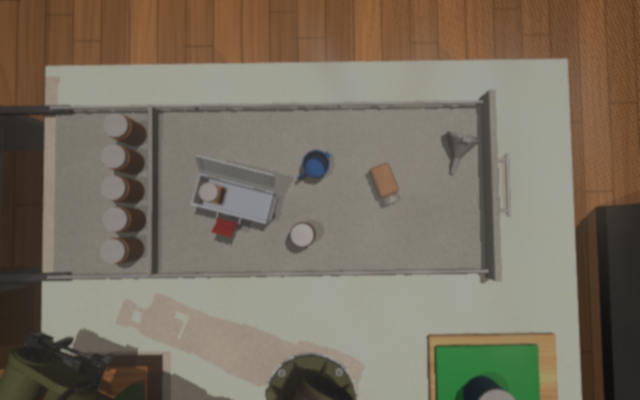

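The side view shows the fallen jar at (383,250) with its cap towards the robot. The tall jar is at (262,210), the cup at (340,193) and the bin at about (260,160). In the top view the jar is at (384,182), the bin at (235,197), the catch at (225,227) and the tall jar at (301,235).

```bash
python3 - <<'E'
from h import *
im=cv2.imread("pics/top0.png"); P=np.load("top0.npy")
cv2.imwrite("pics/topc.png",cv2.resize(im[130:260,180:420],None,fx=3.3,fy=3.3,interpolation=cv2.INTER_CUBIC))
def q(u,v): print((u,v),P[v,u].round(0))
for u,v in [(350,200),(315,165),(301,235),(384,170),(384,182),(390,199),(210,190),(250,200),(460,150)]: q(u,v)
# jar body: orange pixels
h=cv2.cvtColor(im,cv2.COLOR_BGR2HSV)
for n,(u0,u1,v0,v1) in dict(jar=(360,410,150,215)).items():
    sub=P[v0:v1,u0:u1]; m=(sub[...,2]>45)&(sub[...,2]<90)
    p=sub[m]; print(n,m.sum(),p[:,2].min(),np.median(p[:,2]))
    body=p[p[:,2]>60]; r=cv2.minAreaRect(body[:,:2].astype(np.float32)); print(r)
    c=p[:,:2].mean(0);w,V=np.linalg.eigh(np.cov(p[:,:2].T)); print(c,V[:,1],np.degrees(np.arctan2(*V[::-1,1])))
    d=(p[:,:2]-c)@V[:,1]; print(d.min(),d.max())
sub=P[120:260,170:300]; 
for lo,hi in [(105,117),(118,127),(127,140),(140,165),(165,230)]:
    m=(sub[...,2]>lo)&(sub[...,2]<hi); p=sub[m]
    if len(p)>5: print(lo,hi,m.sum(),cv2.minAreaRect(p[:,:2].astype(np.float32)))
E
```

```text
(350, 200) [ 548. -118.   10.]
(315, 165) [647. -21.  17.]
(301, 235) [455.  15. 151.]
(384, 170) [ 626. -208.   60.]
(384, 182) [ 593. -207.   67.]
(390, 199) [ 547. -223.   62.]
(210, 190) [573. 249. 124.]
(250, 200) [552. 162.  13.]
(460, 150) [ 677. -415.   64.]
jar 780 45.85732214940322 64.98318591201348
((588.4121704101562, -211.2253875732422), (107.8694076538086, 53.9370002746582), 20.829328536987305)
[ 589.10900447 -209.47641444] [-0.9364539  -0.35079066] -159.46431668668657
-52.85054963236247 55.29467353386566
105 117 203 ((526.1571044921875, 162.42774963378906), (261.197265625, 107.31442260742188), 74.97811126708984)
118 127 401 ((521.5277709960938, 149.7650146484375), (293.0264587402344, 119.52095794677734), 74.8841552734375)
127 140 568 ((519.9173583984375, 157.058837890625), (278.8494873046875, 138.2990264892578), 75.7252197265625)
140 165 732 ((519.53076171875, 148.82078552246094), (296.4306945800781, 154.80506896972656), 75.14704895019531)
165 230 862 ((615.7992553710938, 173.6365509033203), (197.7093963623047, 26.76431655883789), 75.82861328125)
```

View pics/topc.png

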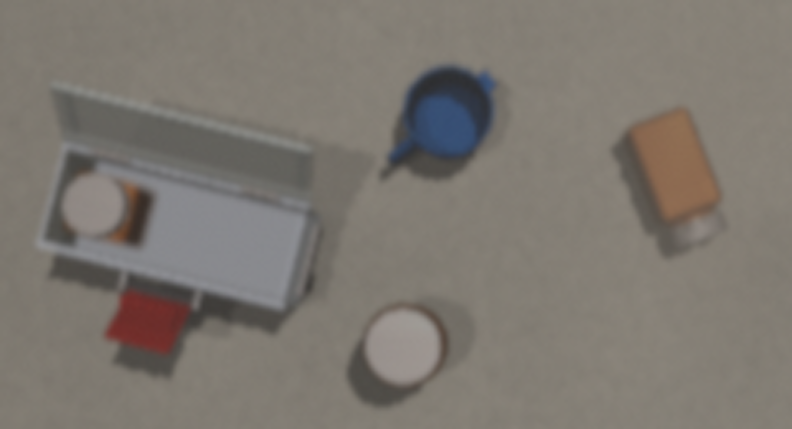

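The crop shows the bin's inside from (65,150) to (300,305), with the standing jar at its left end. The lid lies along the upper edge, the catch is at (150,322) and the jar's cap is at (690,230). Next I'll fit the bin frame and plan the tool moves.

```bash
python3 - <<'E'
from h import *
P=np.load("top0.npy"); im=cv2.imread("pics/top0.png").astype(int)
o=np.array([551.8,190]); a=np.radians(-14.4)
X=np.array([np.cos(a),np.sin(a)]);Y=np.array([-X[1],X[0]])
for nm in("top","side"):
    P=np.load(nm+"0.npy"); im=cv2.imread(f"pics/{nm}0.png").astype(int)
    d=P[...,:2]-o; bx=d@X; by=d@Y; z=P[...,2]
    for nme,m in dict(lid=(z>175)&(z<212)&(abs(by)<115)&(bx>40)&(bx<100), rimm=(z>122)&(z<134)&(bx<-25)&(bx>-50)&(abs(by)<120),
      endm=(z>118)&(z<134)&(abs(bx)<30)&(by<-75)&(by>-120), endp=(z>118)&(z<134)&(abs(bx)<30)&(by>75)&(by<120),
      jarcap=(z>115)&(z<128)&(abs(bx)<30)&(by>30)&(by<92),
      red=(im[...,2]>90)&(im[...,1]<50)&(z>60)&(bx>-130)&(bx<0),
      tall=(z>140)&(z<160)&(np.hypot(P[...,0]-455,P[...,1]-15)<60)).items():
        if m.sum()>3:
            print(nm,nme,m.sum(),"bx",np.percentile(bx[m],[2,50,98]).round(1),"by",np.percentile(by[m],[2,50,98]).round(1),"z",np.percentile(z[m],[2,50,98]).round(1))
            if nme in("rimm","lid"): print("  slope dbx/dby",np.polyfit(by[m],bx[m],1).round(4))
E
```

```text
top lid 692 bx [59.4 69.  78.4] by [-96.1  -1.3  94.1] z [176.2 195.4 208.6]
  slope dbx/dby [9.10000e-03 6.89118e+01]
top rimm 176 bx [-44.  -40.6 -29.6] by [-96.2   0.9  97.1] z [123.4 129.6 133.3]
  slope dbx/dby [ 6.60000e-03 -4.01406e+01]
top endm 41 bx [-27.1  -0.9  27.8] by [-97.6 -96.3 -94.3] z [119.6 128.8 133.1]
top endp 131 bx [-26.5  -0.8  27. ] by [75.5 86.6 99.4] z [119.  124.8 133.7]
top jarcap 281 bx [-22.4  -0.4  21. ] by [43.2 65.3 87.5] z [118.  122.9 127.5]
top red 241 bx [-92.5 -76.3 -61.1] by [-20.5  -1.   21.6] z [107.8 140.5 150.4]
top tall 416 bx [-75.7 -49.9 -24.4] by [-221.9 -195.9 -170.3] z [147.  152.4 157.6]
side lid 591 bx [61.9 70.  79.1] by [-99.1 -17.   91.9] z [176.4 192.1 206.3]
  slope dbx/dby [1.01000e-02 7.01024e+01]
side rimm 181 bx [-42.2 -38.6 -25.8] by [-99.9 -21.   97.8] z [122.3 128.3 131.7]
  slope dbx/dby [ 3.60000e-03 -3.74353e+01]
side endm 133 bx [-29.   -0.3  29.1] by [-99.4 -97.3 -94.5] z [118.6 125.3 131.2]
side endp 136 bx [-28.5   0.2  28.4] by [75.2 94.8 99.2] z [118.7 123.7 131. ]
side jarcap 186 bx [-21.5   0.5  23.7] by [41.1 58.3 87.8] z [115.5 122.6 124.6]
side red 159 bx [-95.3 -75.4 -60. ] by [-23.7  -2.2  20.4] z [109.3 141.7 149. ]
side tall 501 bx [-75.6 -49.8 -23. ] by [-225.4 -204.7 -171.6] z [141.  151.7 153.7]
```

Emit:
arm_command([
  [1,0,0,-0.004,0.1857],
  [1,0,0,-0.004,0.1857],
  [1,0,0,-0.004,0.1857],
  [1,0,0,-0.004,0.1857],
  [1,0,0,-0.004,0.1857],
  [1,0,0,-0.004,0.1857],
  [1,0,0,-0.004,0.1857],
  [1,0,0,-0.004,0.1857],
  [1,0,0,-0.004,0.1857],
  [1,0,0,-0.004,0.1857],
  [1,0,0,-0.004,0.1857],
  [1,0,0,-0.004,0.1857],
  [1,0,0,-0.004,0.1857],
], newtons=5)

```text
clock: 1.72
eef_pos: [197.2, 513.3, 236.7]
eef_rot: [3.141, 0.001, 0.355]
wrist_force: [-0.3, 0.0, 0.9]
finger_gap: 93.9
finger_force: 0.0
```

Emit:
arm_command([
  [1,0.0052,0.048,0,0],
  [1,0.0052,0.048,0,0],
  [1,0.0052,0.048,0,0],
  [1,0.0052,0.048,0,0],
  [1,0.0052,0.048,0,0],
  [1,0.0052,0.048,0,0],
  [1,0.0052,0.048,0,0],
  [1,0.0052,0.048,0,0],
  [1,0.0052,0.048,0,0],
  [1,0.0052,0.048,0,0],
  [1,0.0052,0.048,0,0],
  [1,0.0052,0.048,0,0],
  [1,0.0052,0.048,0,0],
  [1,0.0052,0.048,0,0],
  [1,0.0052,0.048,0,0],
  [1,0.0052,0.048,0,0],
  [1,0.0052,0.048,0,0],
  [1,0,0,0,0],
  [1,0,0,0,0],
])

```text
clock: 4.1
eef_pos: [567.7, -218.4, 236.6]
eef_rot: [-3.141, 0.001, 0.361]
wrist_force: [-0.6, -0.8, 0.4]
finger_gap: 94.0
finger_force: 0.0
```

Emit:
arm_command([
  [1,0,0,0.045,0],
  [1,0,0,0.045,0],
  [1,0,0,0.045,0],
  [1,0,0,0.035,0],
  [1,0,0,0.025,0],
  [1,0,0,0.015,0],
  [1,0,0,0.0066,0],
  [-1,0,0,0,0],
  [-1,0,0,0,0],
  [-1,0,0,0,0],
  [-1,0,0,0,0],
  [-1,0,0,0,0],
], newtons=5)

```text
clock: 5.6
eef_pos: [568.1, -219.1, 20.6]
eef_rot: [3.141, -0.0, 0.361]
wrist_force: [0.5, -1.4, 2.3]
finger_gap: 54.1
finger_force: 5.0
```

Gripped at 5 N. I'll lift slowly so the base swings down.

Emit:
arm_command([
  [-1,0,0,-0.005,0],
  [-1,0,0,-0.01,0],
  [-1,0,0,-0.01,0],
  [-1,0,0,-0.01,0],
  [-1,0,0,-0.015,0],
  [-1,0,0,-0.015,0],
  [-1,0,0,-0.015,0],
  [-1,0,0,-0.02,0],
  [-1,0,0,-0.02,0],
  [-1,0,0,0,0],
])

```text
clock: 6.85
eef_pos: [568.6, -219.2, 142.2]
eef_rot: [3.139, -0.002, 0.361]
wrist_force: [0.2, 0.7, -4.0]
finger_gap: 54.1
finger_force: 5.0
```

```bash
python3 - <<'E'
from h import *
d=snap("side"); im=d["img"]; cv2.imwrite("pics/lift1.png",cv2.resize(im[130:310,300:500],None,fx=3,fy=3))
s=manip.read_state(); print(s["eef_pos"],s["wrist_force"],s["finger_gap"])
P=cloud(d); q=P-s["eef_pos"]; h=cv2.cvtColor(im,cv2.COLOR_BGR2HSV)
m=(abs(q[...,0])<110)&(abs(q[...,1])<110)&(P[...,2]>20)&(h[...,0]<18)&(h[...,1]>120)&(P[...,2]<250)
X=np.array([np.cos(.361),np.sin(.361)]);
p=P[m]; t=(p[:,:2]-s["eef_pos"][:2])@X; print(m.sum(),np.percentile(t,[2,50,98]),np.percentile(p[:,2],[2,50,98]))
E
```

```text
[ 568.04385553 -218.94322321  140.74502674] [ 0.08210877 -0.13506972 -4.92988299] 53.79788110617797
380 [-33.54210218  -8.22815988  39.10626077] [107.8893798  147.14345395 184.1328186 ]
```

View pics/lift1.png

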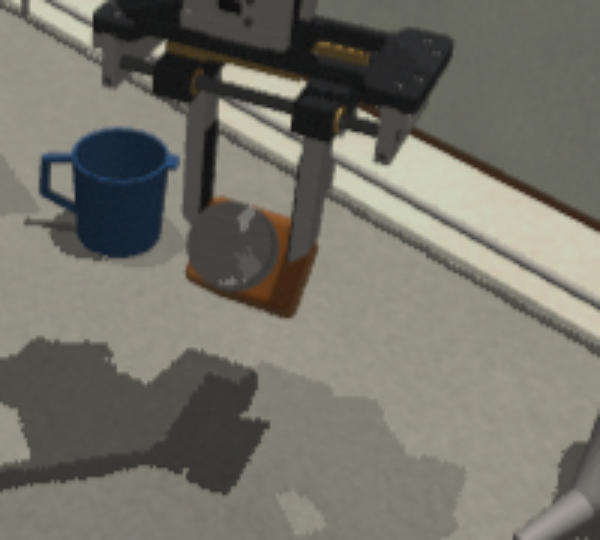

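The jar is still held, with the cap facing the camera at (232,245) in the crop, so it has only tilted part of the way. I'll lower it near the board and ease the grip to 3 N so it swings further.

Emit:
arm_command([
  [-1,0,0,0.02,0],
  [-1,0,0,0.02,0],
  [-1,0,0,0.01,0],
  [-1,0,0,0,0],
  [-1,0,0,0,0],
  [-1,0,0,0,0],
  [-1,0,0,0,0],
], newtons=3)

```text
clock: 7.78
eef_pos: [568.1, -218.9, 90.8]
eef_rot: [3.141, -0.0, 0.361]
wrist_force: [-0.1, 0.5, -3.9]
finger_gap: 54.1
finger_force: 3.0
```

```bash
cat > jar.py <<'E'
from h import *
import sys
d=snap("side"); im=d["img"]
s=manip.read_state(); e=s["eef_pos"]; print(e,s["wrist_force"],s["finger_gap"])
x,y=0,0
P=cloud(d); h=cv2.cvtColor(im,cv2.COLOR_BGR2HSV); yaw=s["eef_rot"][2]
q=P[...,:2]-e[:2]; t=q@np.array([np.cos(yaw),np.sin(yaw)]); w=q@np.array([np.sin(yaw),-np.cos(yaw)]); z=P[...,2]-e[2]-19
near=(abs(t)<90)&(abs(w)<38)&(abs(z)<95)&(P[...,2]>20)
am=near&(h[...,0]<18)&(h[...,1]>110)
cap=near&(h[...,1]<60)&(z>-60)&(abs(w)<24)&(z<60)
for n,m in(("amber",am),("cap",cap)):
    print(n,m.sum(),"t",np.percentile(t[m],[2,50,98]).round(),"w",np.percentile(w[m],[2,50,98]).round(),"z",np.percentile(z[m],[2,50,98]).round())
# normals of amber pieces: local plane fits by face
p=np.stack([t,w,z],-1)
for n,m in(("amber",am),("cap",cap)):
    pts=p[m]; best=None; rng=np.random.default_rng(0)
    for _ in range(2):
        if len(pts)<25: break
        bi=None
        for k in range(400):
            a=pts[rng.choice(len(pts),3,False)]; nn=np.cross(a[1]-a[0],a[2]-a[0]); L=np.linalg.norm(nn)
            if L<20: continue
            inl=abs((pts-a[0])@(nn/L))<2
            if bi is None or inl.sum()>bi.sum(): bi=inl
        c=pts[bi].mean(0); nn=np.linalg.svd(pts[bi]-c)[2][2]; print(n,"plane",bi.sum(),"n",(nn*np.sign(nn[2])).round(2),"c",c.round()); pts=pts[~bi]
u,v=[int(i) for i in np.array(np.nonzero(am)).mean(1)][::-1]
v0,u0=max(v-75,0),max(u-90,0)
cv2.imwrite(f"pics/{sys.argv[1]}.png",cv2.resize(im[v0:v0+150,u0:u0+180],None,fx=3,fy=3))
E
python3 jar.py lift2
```

```text
[ 568.04470653 -218.92169593   90.64422925] [-0.34130642  0.61270453 -4.13679198] 54.072769606689164
amber 542 t [-39. -16.  28.] w [-21.  23.  28.] z [-70. -21.  18.]
cap 633 t [-49. -33. -14.] w [-20.   3.  23.] z [ 0. 23. 37.]
amber plane 241 n [-0.02  1.    0.01] c [ -5.  27. -24.]
amber plane 219 n [ 0.83 -0.    0.55] c [-22.   3. -35.]
cap plane 516 n [-0.57 -0.    0.82] c [-32.   1.  24.]
cap plane 48 n [-0.74  0.29  0.61] c [-32.   7.  16.]
```

The cap's face normal puts the jar about 34° from upright. I'll set the base edge on the board and roll the jar upright by dragging along +x.

Emit:
arm_command([
  [-1,0,0,0.01,0],
  [-1,0,0,0.008,0],
  [-1,0,0,0.003,0],
  [-1,0.005,0,0,0],
  [-1,0.005,0,-0.001,0],
  [-1,0.005,0,-0.0005,0],
  [-1,0.005,0,-0.0005,0],
  [-1,0.005,0,0,0],
  [-1,0.005,0,0.0005,0],
  [-1,0.005,0,0.0005,0],
  [-1,0.005,0,0.001,0],
  [-1,0.005,0,0.0015,0],
  [-1,0.002,0,0.0015,0],
  [-1,0,0,0,0],
])

```text
clock: 9.57
eef_pos: [612.2, -202.3, 66.6]
eef_rot: [3.141, -0.001, 0.361]
wrist_force: [0.1, 1.2, 4.3]
finger_gap: 53.9
finger_force: 3.0
```

```bash
python3 jar.py lift3
```

```text
[ 612.09250279 -202.34404424   66.59529435] [0.24566462 0.47645144 3.9077268 ] 53.95091954790542
amber 680 t [-42. -26.  12.] w [-22.  16.  28.] z [-63. -17.  22.]
cap 562 t [-49. -32. -10.] w [-20.   2.  23.] z [14. 34. 45.]
amber plane 396 n [ 0.91 -0.02  0.41] c [-29.   3. -27.]
amber plane 195 n [-0.01  1.    0.02] c [-12.  27. -16.]
cap plane 437 n [-0.42  0.01  0.91] c [-30.   1.  35.]
cap plane 51 n [-0.48  0.05  0.87] c [-32.   1.  31.]
```

The jar is now about 24° off upright, with the low base edge already on the far side of the grip, so pressing down will set it upright.

Emit:
arm_command([
  [-1,0.004,0,0.001,0],
  [-1,0.004,0,0.001,0],
  [-1,0.004,0,0.001,0],
  [-1,0.004,0,0.0015,0],
  [-1,0.004,0,0.0015,0],
  [-1,0.004,0,0.002,0],
  [-1,0.004,0,0.002,0],
  [-1,0.003,0,0.002,0],
  [-1,0,0,0,0],
])

```text
clock: 10.75
eef_pos: [641.1, -191.3, 54.1]
eef_rot: [-3.142, -0.0, 0.361]
wrist_force: [1.8, -0.4, 0.2]
finger_gap: 53.7
finger_force: 3.0
```

```bash
python3 jar.py lift4
```

```text
[ 640.94837473 -191.31515209   54.16976793] [ 1.76661639 -1.08911211  0.26694068] 53.83755555837206
amber 1011 t [-42. -39.  -3.] w [-22.   9.  28.] z [-51.  -8.  26.]
cap 469 t [-40. -25.   5.] w [-20.   3.  23.] z [33. 47. 49.]
amber plane 670 n [ 1.   -0.01  0.02] c [-40.   2. -13.]
amber plane 189 n [-0.01  1.    0.02] c [-21.  27. -11.]
cap plane 326 n [-0.02  0.01  1.  ] c [-17.   1.  48.]
cap plane 69 n [ 0.98 -0.2   0.04] c [-38.   6.  38.]
```

Upright. I'll let go, re-centre on the jar's axis higher up, regrip firmly and lift.

Emit:
arm_command([
  [0.6,0,0,0,0],
  [0.6,0,0,0,0],
  [0.6,-0.006,0,-0.008,0],
  [0.6,-0.007,0,-0.008,0],
  [0.6,0,0,0,0],
  [-1,0,0,0,0],
  [-1,0,0,0,0],
  [-1,0,0,0,0],
  [-1,0,0,0,0],
  [-1,0,0,-0.003,0],
  [-1,0,0,-0.01,0],
  [-1,0,0,-0.02,0],
  [-1,0,0,-0.03,0],
  [-1,0,0,-0.03,0],
  [-1,0,0,-0.03,0],
  [-1,0,0,-0.02,0],
  [-1,0,0,0,0],
], newtons=15)

```text
clock: 12.92
eef_pos: [629.3, -196.1, 216.2]
eef_rot: [3.139, -0.003, 0.361]
wrist_force: [0.3, 0.2, -3.4]
finger_gap: 53.9
finger_force: 15.0
```

```bash
python3 jar.py lift5; python3 - <<'E'
from h import *
s=manip.read_state(); e=s["eef_pos"]; print(e,s["eef_rot"])
t=np.array([544.7,162.9]); y=-0.258; d=t-e[:2]
print("dx",d@[np.cos(y),np.sin(y)],"dy",d@[np.sin(y),-np.cos(y)],"turn",s["eef_rot"][2]-y)
E
```

```text
[ 628.86062224 -195.97121255  214.32412016] [ 0.22149214  0.08590608 -4.20511984] 53.697694840851945
amber 1422 t [-27. -25.  10.] w [-22.   8.  29.] z [-69. -24.  12.]
cap 522 t [-24. -12.  21.] w [-20.   3.  23.] z [18. 32. 34.]
amber plane 994 n [-1.    0.01  0.  ] c [-25.   3. -29.]
amber plane 236 n [-0.02  1.    0.01] c [ -7.  28. -28.]
cap plane 325 n [-0.02 -0.    1.  ] c [-2.  2. 33.]
cap plane 97 n [-0.97  0.21  0.08] c [-22.   6.  23.]
[ 628.86062224 -195.97121255  214.32412016] [ 3.14056929e+00 -1.19341298e-03  3.60717391e-01]
dx -172.94009755166707 dy -325.5200150355193 turn 0.6187173911283221
```

Emit:
arm_command([
  [-1,0,0,-0.006,0.1547],
  [-1,0,0,-0.006,0.1547],
  [-1,0,0,-0.006,0.1547],
  [-1,0,0,-0.006,0.1547],
  [-1,-0.0288,-0.0271,0,0],
  [-1,-0.0288,-0.0271,0,0],
  [-1,-0.0288,-0.0271,0,0],
  [-1,-0.0288,-0.0271,0,0],
  [-1,-0.0288,-0.0271,0,0],
  [-1,-0.0288,-0.0271,0,0],
  [-1,0,-0.0271,0,0],
  [-1,0,-0.0271,0,0],
  [-1,0,-0.0271,0,0],
  [-1,0,-0.0271,0,0],
  [-1,0,-0.0271,0,0],
  [-1,0,-0.0271,0,0],
  [-1,0,0,0,0],
  [-1,0,0,0,0],
])

```text
clock: 15.22
eef_pos: [544.3, 162.1, 236.7]
eef_rot: [3.141, 0.001, -0.258]
wrist_force: [0.0, -0.2, -4.5]
finger_gap: 53.8
finger_force: 15.0
```

```bash
python3 jar.py bin1; python3 - <<'E'
from h import *
d=snap("side"); im=d["img"]; cv2.imwrite("pics/bin1.png",cv2.resize(im[60:240,170:370],None,fx=3,fy=3))
E
```

```text
[544.43871485 161.88451847 237.02669493] [-0.74136647 -0.46423665 -3.50192862] 53.869897062719474
amber 945 t [-26.  -9.  23.] w [-14.  27.  30.] z [-71. -30.   9.]
cap 225 t [-22.  -7.  78.] w [-24.   9.  23.] z [-59.  24.  47.]
amber plane 592 n [-0.01  1.    0.01] c [ -1.  28. -32.]
amber plane 183 n [-1.    0.03  0.02] c [-25.   6. -29.]
cap plane 84 n [-0.    0.01  1.  ] c [-6.  2. 31.]
cap plane 51 n [-0.85 -0.01  0.53] c [ 75.   1. -54.]
```

View pics/bin1.png

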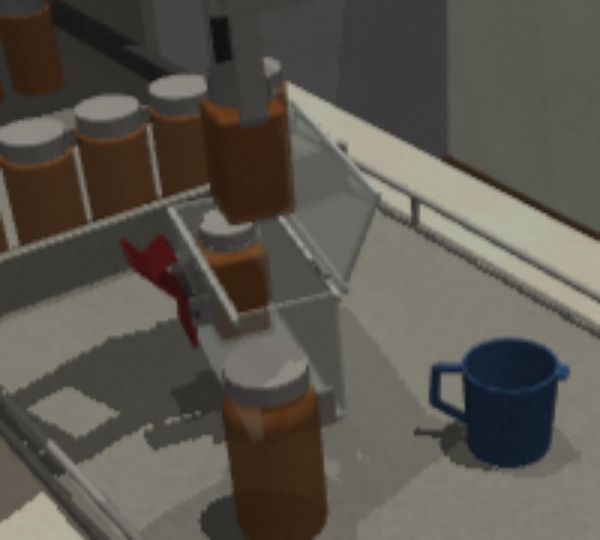

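The jar hangs upright over the empty end of the bin, at (248,160) in the crop, clear of the lid and the tall jar. I'll lower it now.

Emit:
arm_command([
  [-1,0,0,0.015,0],
  [-1,0,0,0.02,0],
  [-1,0,0,0.02,0],
  [-1,0,0,0.02,0],
  [-1,0,0,0.02,0],
  [-1,0,0,0.02,0],
  [-1,0,0,0.015,0],
  [-1,0,0,0.012,0],
  [-1,0,0,0.008,0],
  [-1,0,0,0.006,0],
  [-1,0,0,0.003,0],
  [-1,0,0,0,0],
])

```text
clock: 16.82
eef_pos: [544.8, 162.6, 78.4]
eef_rot: [-3.142, -0.0, -0.258]
wrist_force: [-0.7, -0.0, -3.1]
finger_gap: 53.9
finger_force: 15.0
```

```bash
python3 jar.py bin2
```

```text
[544.81529006 162.62337329  78.6002242 ] [-0.4443986  -0.9649076  -3.68046554] 53.77558641779654
amber 221 t [-87. -66.   7.] w [-36. -10.  24.] z [-28.  25.  50.]
cap 517 t [-57. -12.  50.] w [-23.   3.  23.] z [-42.  23.  52.]
amber plane 75 n [0.77 0.06 0.63] c [-74. -14.  28.]
amber plane 59 n [-0.63  0.03  0.78] c [-71. -20.  45.]
cap plane 114 n [0.   0.01 1.  ] c [-8.  1. 31.]
cap plane 99 n [-0.9  -0.01  0.43] c [45.  4. 40.]
```

Emit:
arm_command([
  [-1,0,0,0.002,0],
  [-1,0,0,0.002,0],
  [-1,0,0,0,0],
])

```text
clock: 17.25
eef_pos: [544.6, 162.5, 74.2]
eef_rot: [3.141, 0.0, -0.258]
wrist_force: [-0.5, 0.3, -4.3]
finger_gap: 53.7
finger_force: 15.0
```

Emit:
arm_command([
  [-1,0,0,0.001,0],
  [-1,0,0,0,0],
])

```text
clock: 17.5
eef_pos: [544.7, 162.6, 73.4]
eef_rot: [-3.142, -0.0, -0.258]
wrist_force: [-0.6, 0.1, -3.1]
finger_gap: 53.7
finger_force: 15.0
```

Emit:
arm_command([
  [-1,0,0,0.001,0],
  [-1,0,0,0,0],
])

```text
clock: 17.75
eef_pos: [545.0, 162.6, 73.3]
eef_rot: [-3.141, -0.001, -0.258]
wrist_force: [-2.6, -1.4, 6.1]
finger_gap: 53.8
finger_force: 15.0
```

It's resting on the floor. I'll release and rise.

Emit:
arm_command([
  [0.6,0,0,0,0],
  [0.6,0,0,0,0],
  [0.6,0,0,0,0],
  [0.6,0,0,0,0],
  [0.6,0,0,-0.01,0],
  [0.6,0,0,-0.02,0],
  [0.6,0,0,-0.03,0],
  [0.6,0,0,-0.04,0],
  [0.6,0,0,-0.04,0],
  [0.6,0,0,-0.04,0],
  [-1,0,0,0,0],
  [-1,0,0,0,0],
])

```text
clock: 19.25
eef_pos: [544.4, 162.5, 251.8]
eef_rot: [3.141, 0.001, -0.258]
wrist_force: [-0.6, 0.9, -1.0]
finger_gap: 58.9
finger_force: 0.0
```

```bash
cat > fr.py <<'E'
from h import *
import sys
a=-0.258; X=np.array([np.cos(a),np.sin(a)]);Y=np.array([-X[1],X[0]]); o=np.array([551.8,190])
s=manip.read_state(); print("tcp bin",(s["eef_pos"][:2]-o)@X,(s["eef_pos"][:2]-o)@Y,s["eef_pos"][2],s["finger_gap"],s["wrist_force"])
d=snap("side"); P=cloud(d); im=d["img"].astype(int); q=P[...,:2]-o; bx=q@X; by=q@Y; z=P[...,2]
m=(abs(bx)<28)&(by>-60)&(by<5)&(z>112)&(z<128)
if m.sum(): print("cap",m.sum(),np.percentile(bx[m],[2,50,98]),np.percentile(by[m],[2,50,98]),np.median(z[m]))
m=(im[...,2]>90)&(im[...,1]<60)&(im[...,0]<60)&(z>60)&(bx>-130)&(bx<0)&(abs(by)<60)
if m.sum(): print("red",m.sum(),np.percentile(bx[m],[2,50,98]),np.percentile(by[m],[2,50,98]),np.percentile(z[m],[2,50,98]))
cv2.imwrite(f"pics/{sys.argv[1]}.png",cv2.resize(d["img"][60:240,170:370],None,fx=3,fy=3))
E
python3 fr.py bin3
```

```text
tcp bin -0.17626781722561136 -28.455419157594307 251.78421802726524 58.907818583395745 [-0.64660514  0.94652666 -0.98039829]
cap 244 [-21.93407547  -0.73321802  22.35908614] [-54.63163331 -38.68551696  -9.25025097] 122.60653867537482
red 12 [-22.60646375 -14.97948017  -3.19056709] [-47.3739572  -40.98825762  43.92306144] [ 96.45615096 100.45383011 102.72939712]
```

View pics/bin3.png

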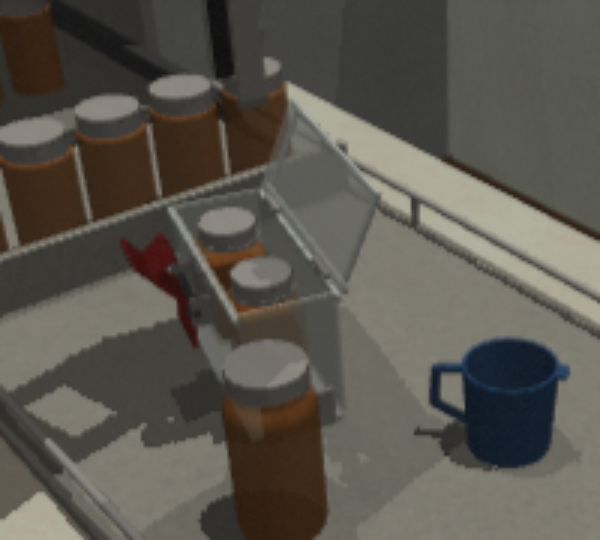

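The jar stands in the bin, with its cap at (262,278) next to the second jar. Now I go behind the lid and swing it over.

Emit:
arm_command([
  [-1,0.03,0,0,0],
  [-1,0.03,0,0,0],
  [-1,0.03,0,0,0],
  [-1,0.03,0,0,0],
  [-1,0,0,0.02,0],
  [-1,0,0,0.03,0],
  [-1,0,0,0.017,0],
  [-1,0,0,0,0],
  [-1,-0.012,0,0,0],
  [-1,-0.012,0,0,0],
  [-1,-0.01,0,0,0],
  [-1,-0.01,0,0,0],
  [-1,-0.01,0,0,0],
])

```text
clock: 20.92
eef_pos: [608.2, 145.9, 185.8]
eef_rot: [-3.141, -0.001, -0.258]
wrist_force: [-0.4, -0.6, -0.3]
finger_gap: 0.5
finger_force: 0.0
```

Emit:
arm_command([
  [-1,-0.01,0,0,0],
  [-1,-0.01,0,0,0],
  [-1,-0.01,0,0,0],
  [-1,-0.01,0,0,0],
  [-1,-0.006,0,0,0],
  [-1,0,0,0,0],
  [-1,0,0,0,0],
  [-1,0,0,0,0],
  [-1,0,0,0,0],
])

```text
clock: 22.05
eef_pos: [564.1, 157.4, 185.2]
eef_rot: [3.142, 0.0, -0.258]
wrist_force: [-0.0, -0.5, -0.1]
finger_gap: 0.6
finger_force: 0.0
```

```bash
python3 fr.py lid1
```

```text
tcp bin 20.216111624214815 -28.361847657684898 185.24102448551884 0.587962289461754 [-0.04132873 -0.50436257 -0.05398429]
cap 245 [-22.26389192  -1.1302563   22.31611622] [-54.84134876 -38.47075009  -9.60022648] 122.71992615357613
red 56 [-95.30502976 -87.26892274 -10.6585358 ] [-44.27252377 -14.20371593  42.39795161] [ 98.4115075  142.2528169  149.34919324]
```

View pics/lid1.png

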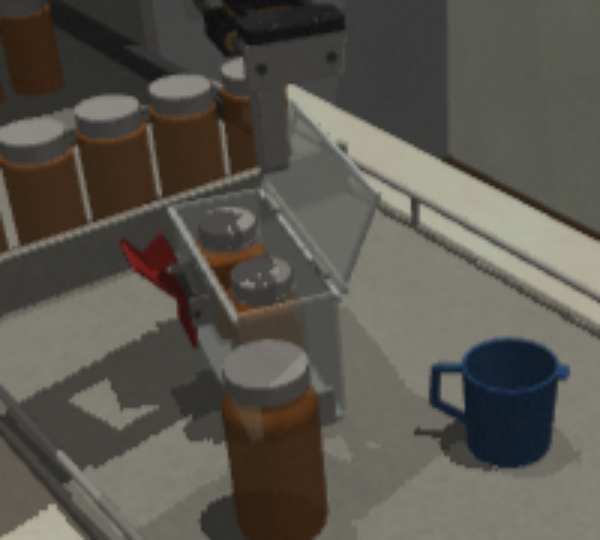

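The picture still shows the lid leaning back, from (290,105) to (378,197). I'll check this in the depth data from both cameras.

```bash
cat > lid.py <<'E'
from h import *
a=-0.258; X=np.array([np.cos(a),np.sin(a)]);Y=np.array([-X[1],X[0]]); o=np.array([551.8,190])
for n in("top","side"):
    d=snap(n); P=cloud(d); q=P[...,:2]-o; bx=q@X; by=q@Y; z=P[...,2]
    m=(z>140)&(z<215)&(abs(by)<100)&(abs(by+28)>40)&(bx>30)&(bx<105)
    print(n,"lid open pts",m.sum(), np.percentile(bx[m],[2,50,98]).round(1) if m.sum() else "", np.percentile(z[m],[2,50,98]).round(1) if m.sum() else "")
    m=(z>122)&(z<142)&(bx>-25)&(bx<25)&(by>-85)&(by<85); print("flat pts",m.sum(),np.median(z[m]) if m.sum() else "")
    m=(z>140)&(z<260)&(abs(by+28)<40)&(bx>-30)&(bx<110); print("finger-ish",m.sum(),np.percentile(bx[m],[2,25,50,75,98]).round(),np.percentile(z[m],[2,25,50,75,98]).round())
    s=d["img"][110:250,170:310] if n=="top" else d["img"][60:240,170:370]
    cv2.imwrite(f"pics/lid2{n}.png",cv2.resize(s,None,fx=3,fy=3))
E
python3 lid.py
```

```text
top lid open pts 205 [51.2 71.2 77.9] [159.9 199.5 209.3]
flat pts 6 123.68149970532443
finger-ish 132 [56. 62. 67. 72. 78.] [165. 181. 193. 204. 208.]
side lid open pts 607 [46.6 63.3 78.2] [141.1 177.6 205.9]
flat pts 274 123.2444263122911
finger-ish 731 [11. 23. 54. 66. 77.] [143. 166. 191. 222. 258.]
```

The lid is still open, so the fingers must have slipped past it. I'll go behind again, lower this time, and check midway.

Emit:
arm_command([
  [-1,0,0,-0.03,0],
  [-1,0,0,-0.03,0],
  [-1,0,0,-0.01,0],
  [-1,0.035,0,0,0],
  [-1,0.035,0,0,0],
  [-1,0.035,0,0,0],
  [-1,0,0,0,0],
  [-1,0,0,0.03,0],
  [-1,0,0,0.03,0],
  [-1,0,0,0.025,0],
  [-1,0,0,0,0],
  [-1,-0.015,0,0,0],
  [-1,-0.015,0,0,0],
  [-1,-0.015,0,0,0],
  [-1,-0.015,0,0,0],
  [-1,0,0,0,0],
])

```text
clock: 24.2
eef_pos: [607.3, 146.5, 172.1]
eef_rot: [-3.141, -0.002, -0.257]
wrist_force: [0.7, 0.0, 0.5]
finger_gap: 0.5
finger_force: 0.0
```

```bash
python3 lid.py
```

```text
top lid open pts 3 [41.4 43.4 46.2] [141.7 141.8 150.5]
flat pts 47 124.67611073644298
finger-ish 1 [40. 40. 40. 40. 40.] [142. 142. 142. 142. 142.]
side lid open pts 551 [42.6 47.5 54.4] [142.4 181.1 213.7]
flat pts 280 123.31398103101009
finger-ish 623 [43. 46. 50. 60. 73.] [143. 175. 205. 227. 257.]
```

View pics/lid2side.png

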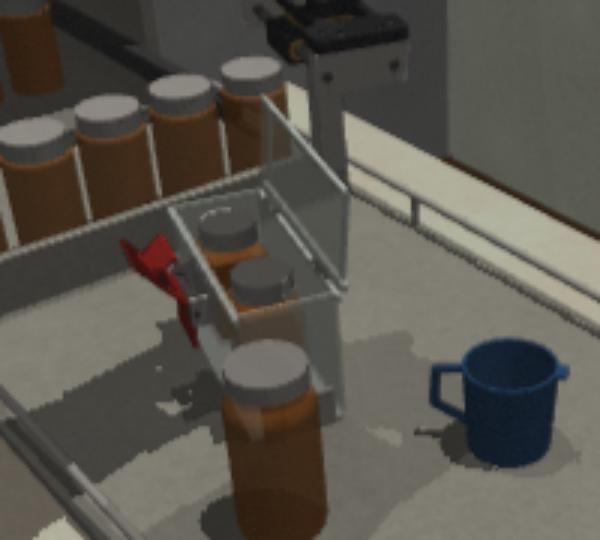

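Now the lid is nearly upright in front of the fingers, with its free edge from (265,97) to (348,190). I keep pushing.

Emit:
arm_command([
  [-1,-0.01,0,0,0],
  [-1,-0.01,0,0,0],
  [-1,-0.01,0,0,0],
  [-1,0,0,0,0],
])

```text
clock: 24.8
eef_pos: [577.9, 153.9, 170.6]
eef_rot: [-3.142, -0.0, -0.258]
wrist_force: [-0.4, -0.1, 0.4]
finger_gap: 0.9
finger_force: 0.0
```

```bash
python3 lid.py
```

```text
top lid open pts 4 [33.4 37.4 41.1] [140.1 142.5 144.5]
flat pts 62 124.36077594356152
finger-ish 34 [-1. -0. 28. 35. 42.] [142. 148. 158. 203. 205.]
side lid open pts 50 [30.6 35.3 44.1] [140.1 147.4 157.7]
flat pts 264 123.2792697231468
finger-ish 381 [-4. 25. 29. 36. 44.] [152. 201. 218. 239. 258.]
```

Emit:
arm_command([
  [-1,-0.01,0,0,0],
  [-1,0,0,0,0],
  [-1,0,0,0,0],
  [-1,0,0,0,0],
])

```text
clock: 25.4
eef_pos: [568.9, 156.2, 170.3]
eef_rot: [3.142, 0.0, -0.258]
wrist_force: [-0.4, -0.6, -0.2]
finger_gap: 0.7
finger_force: 0.0
```

```bash
python3 lid.py
```

```text
top lid open pts 0  
flat pts 214 135.33175664859357
finger-ish 4 [-13.  21.  33.  35.  36.] [140. 140. 140. 141. 141.]
side lid open pts 2 [35.8 36.5 37.1] [140.1 140.3 140.5]
flat pts 687 135.14259118735885
finger-ish 288 [15. 17. 22. 28. 34.] [194. 211. 227. 243. 258.]
```

View pics/lid2side.png

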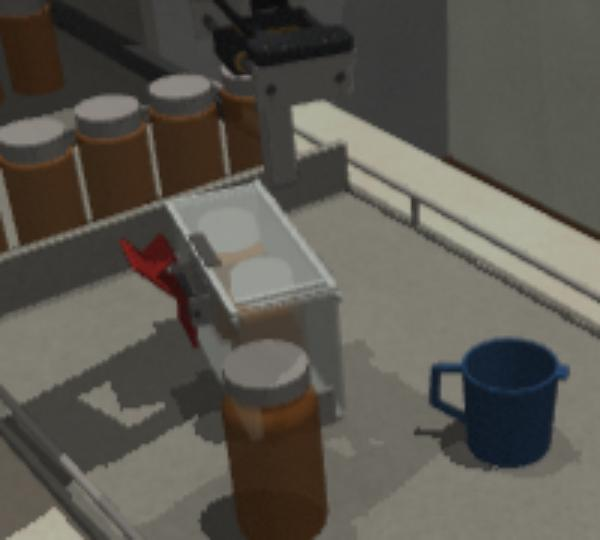

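The lid is shut: flat from (165,205) to (340,295), with its top at z = 135. Next I go over to the robot side of the catch.

Emit:
arm_command([
  [-1,0,0,-0.02,0],
  [-1,0,0,-0.02,0],
  [-1,-0.035,-0.007,0,0],
  [-1,-0.04,-0.007,0,0],
  [-1,-0.04,-0.007,0,0],
  [-1,-0.04,-0.007,0,0],
  [-1,0,0,0,0],
  [-1,0,0,0.03,0],
  [-1,0,0,0.03,0],
  [-1,0,0,0.01,0],
  [-1,0,0,0,0],
])

```text
clock: 26.88
eef_pos: [426.6, 222.7, 140.4]
eef_rot: [3.141, 0.0, -0.258]
wrist_force: [-0.2, -0.2, 0.7]
finger_gap: 0.5
finger_force: 0.0
```

Emit:
arm_command([
  [-1,0.01,0,0,0],
  [-1,0.01,0,0,0],
  [-1,0.008,0,0,0],
  [-1,0.006,0,0,0],
  [-1,0.006,0,0,0],
  [-1,0.006,0,0,0],
  [-1,0.006,0,0,0],
  [-1,0.005,0,0,0],
  [-1,0,0,0,0],
  [-1,0,0,0,0],
])

```text
clock: 28.12
eef_pos: [481.1, 208.3, 140.3]
eef_rot: [3.141, 0.0, -0.258]
wrist_force: [0.3, -0.4, -1.0]
finger_gap: 0.2
finger_force: 0.0
```

```bash
python3 fr.py catch1
```

```text
tcp bin -72.98975678170551 -0.3319290763460107 140.31324223715492 0.19283988190359946 [ 0.27359387 -0.43956247 -0.99123999]
red 28 [-94.11429392 -64.00260555 -59.71571673] [-24.61021276 -15.32592112  16.13964135] [109.12461859 115.72816487 148.34523598]
```

Emit:
arm_command([
  [-1,0.005,0,0,0],
  [-1,0,0,0,0],
  [-1,-0.03,0,0,0],
  [-1,-0.04,0,0,0],
  [-1,-0.04,0,-0.04,0],
  [-1,-0.02,0,-0.04,0],
  [-1,0,0,0,0],
])

```text
clock: 29.05
eef_pos: [360.5, 241.1, 223.1]
eef_rot: [-3.138, -0.004, -0.257]
wrist_force: [0.2, -0.0, -0.2]
finger_gap: 0.5
finger_force: 0.0
```

```bash
python3 fr.py catch2; python3 lid.py; python3 - <<'E'
from h import *
a=-0.258; X=np.array([np.cos(a),np.sin(a)]);Y=np.array([-X[1],X[0]]); o=np.array([551.8,190])
d=snap("top"); P=cloud(d); im=d["img"].astype(int); q=P[...,:2]-o; bx=q@X; by=q@Y; z=P[...,2]
m=(im[...,2]>1.8*im[...,1])&(im[...,2]>60)&(z>60)&(bx>-130)&(bx<0)&(abs(by)<60)
print(m.sum(),np.percentile(bx[m],[2,50,98]),np.percentile(by[m],[2,50,98]),np.percentile(z[m],[2,50,98]))
E
```

```text
tcp bin -197.98073843251814 0.5969313370741111 223.1173274864643 0.47078914398085214 [ 0.23485914 -0.03657978 -0.22868877]
red 160 [-95.39117298 -75.2349336  -60.40521272] [-24.53096567  -2.21006422  22.5952794 ] [109.4709818  141.70578994 149.00487949]
top lid open pts 29 [31.  35.4 38.8] [140.2 141.1 146. ]
flat pts 1296 135.26794453686875
finger-ish 46 [-27.   6.  33.  37.  38.] [140. 141. 141. 142. 144.]
side lid open pts 2 [31.3 33.7 36.1] [140.1 140.2 140.3]
flat pts 686 135.10168543048107
finger-ish 1 [40. 40. 40. 40. 40.] [140. 140. 140. 140. 140.]
284 [-94.84741812 -77.19873595 -60.6001233 ] [-21.69026509  -1.3251509   23.73549335] [105.79159439 141.07618246 151.14631538]
```

The red arm hasn't moved (top at bx −95, z 149), so the closed fingertips passed over it, as in the first lid try. They end about 20 mm higher than the TCP. I'll repeat it lower.

Emit:
arm_command([
  [-1,0.03,0,0.02,0],
  [-1,0.03,0,0.03,0],
  [-1,0.008,0,0.03,0],
  [-1,0,0,0.025,0],
  [-1,0,0,0,0],
  [-1,0.01,0,0,0],
  [-1,0.01,0,0,0],
  [-1,0.008,0,0,0],
  [-1,0.006,0,0,0],
  [-1,0.006,0,0,0],
])

```text
clock: 30.5
eef_pos: [465.4, 212.6, 115.8]
eef_rot: [-3.141, -0.0, -0.258]
wrist_force: [-1.8, 0.3, 1.6]
finger_gap: 0.6
finger_force: 0.6
```

Emit:
arm_command([
  [-1,0.006,0,0,0],
  [-1,0.006,0,0,0],
  [-1,0.005,0,0,0],
  [-1,0,0,0,0],
  [-1,0,0,0,0],
])

```text
clock: 31.12
eef_pos: [481.2, 208.3, 115.3]
eef_rot: [3.141, 0.0, -0.258]
wrist_force: [0.8, -0.2, 0.6]
finger_gap: 0.5
finger_force: 0.0
```

```bash
python3 fr.py catch3
```

```text
tcp bin -72.97230425847408 -0.343138117314379 115.2921078370758 0.5422783411034467 [ 0.84198565 -0.21537631  0.64468593]
red 74 [-78.22203815 -43.52310981 -33.7732516 ] [-24.88231863  -9.8495744   17.90775897] [ 79.55817406 142.90835919 162.00342623]
```

Force was felt and has faded, and the red hook is now over the lid (bx −34, top z 162): it has snapped over. I'll back off and verify.

Emit:
arm_command([
  [-1,-0.02,0,0,0],
  [-1,-0.04,0,0,0],
  [-1,-0.04,0,-0.03,0],
  [-1,-0.03,0,-0.04,0],
  [-1,0,0,0,0],
  [-1,0,0,0,0],
])

```text
clock: 31.92
eef_pos: [355.5, 241.4, 184.9]
eef_rot: [3.141, 0.0, -0.258]
wrist_force: [0.2, 0.2, -0.9]
finger_gap: 0.3
finger_force: 0.0
```

```bash
python3 fr.py catch4; python3 lid.py | grep flat
```

```text
tcp bin -202.8701220365074 -0.40810377068843046 184.91847131507737 0.2512133185266259 [ 0.21813403  0.23915561 -0.9042864 ]
red 122 [-80.24898773 -54.60796648 -34.050618  ] [-25.83269159  -7.90478271  19.12701041] [ 77.12020189 142.52028648 162.64232227]
flat pts 1292 135.18775669463912
flat pts 688 135.12923660391718Traceback (most recent call last):
  File "lid.py", line 8, in <module>
    m=(z>140)&(z<260)&(abs(by+28)<40)&(bx>-30)&(bx<110); print("finger-ish",m.sum(),np.percentile(bx[m],[2,25,50,75,98]).round(),np.percentile(z[m],[2,25,50,75,98]).round())
                                                                                    ~~~~~~~~~~~~~^^^^^^^^^^^^^^^^^^^^^^^
    return _quantile_unchecked(
        a, q, axis, out, overwrite_input, method, keepdims, weights)
    return _ureduce(a,
                    func=_quantile_ureduce_func,
    ...<5 lines>...
                    overwrite_input=overwrite_input,
                    method=method)
    r = func(a, **kwargs)
    result = _quantile(arr,
                       quantiles=q,
    ...<2 lines>...
                       out=out,
                       weights=wgt)
    slices_having_nans = np.isnan(arr[-1, ...])
                                  ~~~^^^^^^^^^
IndexError: index -1 is out of bounds for axis 0 with size 0
```

View pics/catch4.png

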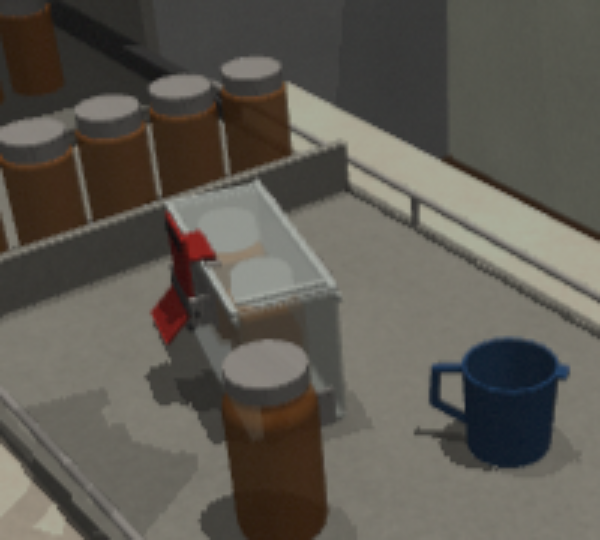

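The picture shows the catch locked, with its hook over the shut lid at (200,247). Both jars stand inside at (228,230) and (262,275), and the tall jar and cup are unmoved.

```bash
python3 -c "
from h import *
print(ticket.sign_off())"
```

```text
the job is handed in; nothing more can be done
None
```

The job is handed in (no verdict came back): the jar stands upright in the empty end of the bin, the lid is shut and the catch is locked over it; the second jar, tall jar and cup look unmoved, and the funnel was never approached or re-checked.

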